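Charge the vibratory tumbler with a scoop of stones

ROBOT

A 6-joint arm with a two-finger parallel gripper is mounted at the origin on a cart in front of the work surface, level with it; the furniture and walls round the work are solid. World frame = base frame: x ahead of the robot, y to its left, z up, the work surface at z = 0. Lengths are in m, angles in degrees, forces in N, time in s.
With the tool pointing down it reaches from about 0.3 to 0.75 m from the base axis. Payload 8.5 kg.
Tool frame: the origin (TCP) lies on the centre line of the jaws, within the pads' length; the fingertips stand 25 mm ahead of it and the grasp point (between the pads) lies 6 mm ahead of it; z points along the fingers, y is the line along which they close (so a half turn about z gives the same grasp; the last joint's range is limited). The gripper opens to 85 mm and grips with 20 to 120 N. Pads are 22 mm wide; open, the fingers measure 114 mm over their backs; the gripper's body (76 mm by 85 mm) begins 54 mm behind the grasp point. The pads swing forward as they close: fully open they stand 13 mm farther back than shut.
Start: joints at [51.263, 21.807, 74.336, -0, 83.858, -12.336], TCP at [0.245, 0.493, 0.256] pointing down, gripper open.
Joint ranges: [-178.18, 178.18], [-50.72, 133.34], [12.68, 142.11], [-81.47, 261.47], [9.98, 163.14], [-165.26, 165.26]. Speed limits (degrees/s): [136.94, 136.94, 180, 180, 180, 180].

INTERFACE

Orientations are given as a 3x3 rotation matrix whose columns are the frame's x, y, z axes.
In Python, from rig import telemetry, optics, env gives the robot as it stands.
- The arm moves only by the tool send_rows, never from a script. Its argument "deltas" is a list that holds one entry, the list of rows, each a list of 7 numbers: the shift along the tool's x, y, z in m, then the turn, a rotation vector about the tool's x, y, z in rad, then the opening, from -1 (shut) to 1 (fully open), so that 0 is half open. In form: [[[x, y, z, ax, ay, az, grip], ...]]. A call has 1 to 12 rows; each row shifts and turns the commanded pose from where the row before left it, along the tool's axes as they then stand; what a row does not reach is not made up. A row lasts 1/8 s, in which the tool goes at most 62.5 mm and 10.7 degrees, less where a joint would pass 70% of its speed; a pose out of reach is approached as far as the arm can. A call is refused whole if a number of a shift passes 0.0625 or a number of a turn 0.188, either way. A call with a gripper value outside its range is refused whole. The fingers move at their own pace and stop on an object; "squeeze" is the grip in N (left out, the last holds). Time passes only in rows, so rows that do not move let the fingers close. It gives the time, the measured TCP pose, the force, the opening and the grip force at its end, in the units of the state.
- telemetry.observe(): the state, without advancing time (a new reading comes with each control period).
- optics.get_image(name): name is "scene" or "top" or "wrist"; returns a dict with "image" (480x640x3 uint8, red, green, blue), "range_z" (480x640 float32, m along the optical axis (not along the pixel's ray), 0 where there is no reading), "K" (3x3 intrinsics, pixels), "k1" (the pictures are not rectified: a ray, as slopes to the right and down, at radius r is drawn at 1 + k1 r^2 times it, then the intrinsics apply), "rvec" (rotation vector, rad) and "tvec" (3), from world to camera coordinates, as OpenCV has them; the wrist camera has in their place "hand_eye" (4x4, takes a point from camera to tool coordinates, whose origin is the TCP and whose axes are the flange's). Camera axes: x right, y down, z forward; pixel columns grow to the right and rows downward; lengths in m; the calibration is good to about 2 mm. A picture is of the moment at which its call begins: read the wrist's pose just before it.
- env.close_job(): hands the job in; it is judged then, once.
The state is a dict: "time_s": time; "q": joint angles; "qvel": joint speeds; "joint_efforts": joint torques, N m; "position": TCP position; "tool_rot": TCP orientation; "ft_force": force on the tool from outside, world axes, zero at the start; "wrist_torque": the same for the moment, N m; "grip_width": finger opening in m; "gripper_force": force on a finger pad.
Only numpy, scipy, OpenCV 4.12 (cv2) and the standard library are available. Lean on these libraries where they do the work, as an engineer would, in place of code of your own. Each camera call takes 0.05 s, during which the arm holds its last target. There are 200 camera calls.

TASK

The rusty chuck key in the bowl of the small vibratory tumbler is waiting to be cleaned. Open the tumbler's lid, use the hand scoop (not your fingers) to bring at least four of the six tumbling stones from the grey parts bin into the bowl, spilling none on the bench; then stand the scoop flat on the worktop again, clear of tumbler and bin, and close the lid fully. Leave the key in the bowl and the other tools where they lie.

Things in the scene. Friction and masses are not known exactly. Their poses are not given: they have to be found in the camera images.
- tumbler: Vibratory tumbler, fixed: square grey housing 160 mm wide with a round open-topped bowl sprung on top. Origin on the worktop under the bowl's centre, z up. Rim: 118 mm high, inside radius 82 mm, wall 4 mm. Lid hinge line along the tumbler's x axis at y = -96 mm, z = 118 mm; the lid's tab is at the +y side; a small control panel at -x.
- bowl_floor (a point): Centre of the bowl's flat inner floor (radius 65 mm), 51 mm above the worktop.
- bowl_mid (a point): Middle of the space in the bowl, on its axis, 80 mm above the worktop.
- tumbler_lid (a joint): Lid hinge, rad: 0 closed, grows as the lid swings up and over to the tumbler's -y side, at most 1.9; wide open from about 1.5. Stiff friction hinge (0.3 N m): the lid stays at whatever angle it is left and may start a little open. The lid is a black disc, 180 mm across, 14 mm thick.
- lid_tab (a point): Middle of the lid's black tab, 208 mm from the hinge line and 7 mm above it when closed. The tab sticks out of the lid's edge, away from the hinge, in the lid's plane: 32 mm long, 28 mm wide along the hinge direction, 14 mm thick. Pinched by its sides it turns between the fingers as the lid swings. Axes turn with the lid: y outward from the hinge, x along the hinge (the tumbler's x).
- bin: Open grey parts bin, fixed. Origin at the centre of its underside, z up. Outside 124 mm along x, 256 mm along y; walls and floor 4 mm. The -y end is 78 mm high; inside it the floor ramps up at 45 degrees from y = -76 mm to the end wall at y = -124 mm. Side walls 78 mm high for 150 mm from there, then falling to a 30 mm lip at the +y end, where a scoop goes in, mouth towards -y. The stones start just before the ramp.
- scoop: Sheet-metal hand scoop, wooden handle, 0.16 kg, 236 mm long, standing on its flat pan. Origin under the pan's middle; x from handle to mouth, z up. Pan 98 mm wide, from x = -50 mm (rear wall 52 mm high) to x = +56 mm (open mouth, flat lip 1.6 mm thick); side walls 40 mm high, falling to 14 mm near the mouth. Stones stay in it leaning back 15 degrees and slide out with the mouth 45 degrees down.
- scoop_grip (a point): On the middle line of the handle, 110 mm behind the scoop's origin, 80 mm above the pan's underside. The handle is a straight flat-sided bar along the scoop's x from 68 to 180 mm behind the origin, 24 mm wide, 28 mm high. Axes as the scoop's.
- scoop_pan (a point): Middle of the scoop's pan, 18 mm above its underside.
- chuck_key: Rusty steel chuck key, 49 x 71 x 15 mm, lying on the floor of the tumbler's bowl.
- hammer: Small hammer lying on the worktop, 76 x 214 x 19 mm. Bystander.
- pliers: Pliers with orange handles lying on the worktop, 59 x 159 x 20 mm. Bystander.
- driver: Screwdriver with a dark handle lying on the worktop, 19 x 146 x 19 mm. Bystander.
- stone0: One of six equal off-white ceramic tumbling stones, barrel-shaped with rounded ends, 30 mm long, 28 mm thick, 30 g, standing or lying. Origin at its centre.
- stone1: Another tumbling stone, as stone0.
- stone2: Another tumbling stone, as stone0.
- stone3: Another tumbling stone, as stone0.
- stone4: Another tumbling stone, as stone0.
- stone5: Another tumbling stone, as stone0.

How it is judged (in metres and radians):
On the way, in this order (a step that is already met when the one before it is completed fails the run):
1. the lid is open (value of joint tumbler_lid above 1.2 rad), for 0.2 s.
2. the scoop, lifted clear of the bin, carries two or more stones (height (world z) of scoop_pan above 0.1 m and (distance between each of stone0, stone1 and scoop_pan below 0.066 m or distance between each of stone0, stone2 and scoop_pan below 0.066 m or distance between each of stone0, stone3 and scoop_pan below 0.066 m or distance between each of stone0, stone4 and scoop_pan below 0.066 m or distance between each of stone0, stone5 and scoop_pan below 0.066 m or distance between each of stone1, stone2 and scoop_pan below 0.066 m or distance between each of stone1, stone3 and scoop_pan below 0.066 m or distance between each of stone1, stone4 and scoop_pan below 0.066 m or distance between each of stone1, stone5 and scoop_pan below 0.066 m or distance between each of stone2, stone3 and scoop_pan below 0.066 m or distance between each of stone2, stone4 and scoop_pan below 0.066 m or distance between each of stone2, stone5 and scoop_pan below 0.066 m or distance between each of stone3, stone4 and scoop_pan below 0.066 m or distance between each of stone3, stone5 and scoop_pan below 0.066 m or distance between each of stone4, stone5 and scoop_pan below 0.066 m)), for 0.2 s.
3. at least four stones lie in the tumbler's bowl, the scoop is out of it (((distance between any of stone0, stone1, stone2 and bowl_mid below 0.072 m and distance between each of stone3, stone4, stone5 and bowl_mid below 0.072 m) or ((distance between each of stone0, stone1 and bowl_mid below 0.072 m or distance between each of stone0, stone2 and bowl_mid below 0.072 m or distance between each of stone1, stone2 and bowl_mid below 0.072 m) and (distance between each of stone3, stone4 and bowl_mid below 0.072 m or distance between each of stone3, stone5 and bowl_mid below 0.072 m or distance between each of stone4, stone5 and bowl_mid below 0.072 m)) or (distance between each of stone0, stone1, stone2 and bowl_mid below 0.072 m and distance between any of stone3, stone4, stone5 and bowl_mid below 0.072 m)) and distance between scoop_pan and bowl_mid above 0.1 m), for 0.2 s.
At the end, for the whole second after the job is handed in: Four or more stones at rest in the bowl, the rest in the bin, none on the bench; chuck key still in the bowl; lid closed within 0.06 rad; scoop at rest on the worktop, flat within 0.12 rad, 130 mm from the tumbler's and 90 mm from the bin's centre (((distance between any of stone0, stone1, stone2 and bowl_mid below 0.072 m and distance between each of stone3, stone4, stone5 and bowl_mid below 0.072 m) or ((distance between each of stone0, stone1 and bowl_mid below 0.072 m or distance between each of stone0, stone2 and bowl_mid below 0.072 m or distance between each of stone1, stone2 and bowl_mid below 0.072 m) and (distance between each of stone3, stone4 and bowl_mid below 0.072 m or distance between each of stone3, stone5 and bowl_mid below 0.072 m or distance between each of stone4, stone5 and bowl_mid below 0.072 m)) or (distance between each of stone0, stone1, stone2 and bowl_mid below 0.072 m and distance between any of stone3, stone4, stone5 and bowl_mid below 0.072 m)) and (distance between stone0 and bowl_mid below 0.072 m or (x of stone0 in the frame of bin between -0.06 and 0.06 m and y of stone0 in the frame of bin between -0.126 and 0.126 m and z of stone0 in the frame of bin below 0.06 m)) and (distance between stone1 and bowl_mid below 0.072 m or (x of stone1 in the frame of bin between -0.06 and 0.06 m and y of stone1 in the frame of bin between -0.126 and 0.126 m and z of stone1 in the frame of bin below 0.06 m)) and (distance between stone2 and bowl_mid below 0.072 m or (x of stone2 in the frame of bin between -0.06 and 0.06 m and y of stone2 in the frame of bin between -0.126 and 0.126 m and z of stone2 in the frame of bin below 0.06 m)) and (distance between stone3 and bowl_mid below 0.072 m or (x of stone3 in the frame of bin between -0.06 and 0.06 m and y of stone3 in the frame of bin between -0.126 and 0.126 m and z of stone3 in the frame of bin below 0.06 m)) and (distance between stone4 and bowl_mid below 0.072 m or (x of stone4 in the frame of bin between -0.06 and 0.06 m and y of stone4 in the frame of bin between -0.126 and 0.126 m and z of stone4 in the frame of bin below 0.06 m)) and (distance between stone5 and bowl_mid below 0.072 m or (x of stone5 in the frame of bin between -0.06 and 0.06 m and y of stone5 in the frame of bin between -0.126 and 0.126 m and z of stone5 in the frame of bin below 0.06 m)) and linear speed of each of stone0, stone1, stone2, stone3, stone4, stone5 below 0.03 m/s and value of joint tumbler_lid below 0.06 rad and angle between scoop's own z axis and vertical below 0.12 rad and height (world z) of scoop between -0.006 and 0.006 m and linear speed of scoop below 0.02 m/s and horizontal distance between scoop and tumbler above 0.13 m and horizontal distance between scoop and bin above 0.09 m and horizontal distance between chuck_key and bowl_floor below 0.07 m and z of chuck_key in the frame of tumbler above 0.04 m); the robot touches nothing.
It fails at once if a stone is handled with the fingers (contact force between the fingers and stone0 above 1 N or contact force between the fingers and stone1 above 1 N or contact force between the fingers and stone2 above 1 N or contact force between the fingers and stone3 above 1 N or contact force between the fingers and stone4 above 1 N or contact force between the fingers and stone5 above 1 N).
It fails at once if a bystander tool is moved more than 30 mm (distance of any of hammer, pliers, driver from where it was at the start of the episode above 0.03 m).
It also fails if it takes over 72 s, if anything falls off the work surface, if the arm or the gripper's body presses on something with over 40 N, if the wrist force passes 120 N, or if a joint passes its speed limit or range.

## Working session

There is one attempt and no reset: what is moved stays moved. The work goes in short steps, Python scripts to look and compute and a tool call to move; the robot and the scene stay as the last step left them, time stands still between calls to the robot, and variables do not carry over. Pictures are saved under pics/ and viewed, at most 10 in all, crops included, and the job is handed in when it is done.

Besides the shell and the picture viewer there is one more tool, called after ">>>" by a JSON object that holds its "api" and its "payload", one argument or row to a line. send_rows: Moves the arm, as the interface text tells. Its arguments: {"type":"object","properties":{"deltas":{"type":"array"},"squeeze":{"type":"number"}},"required":["deltas"]}

```bash
mkdir -p pics
cat > h.py <<'E'
import numpy as np, cv2
from rig import telemetry, optics, env
def grab(n):
    s=telemetry.observe(); d=optics.get_image(n)
    if n=='wrist':
        T=np.array(d['hand_eye']); W=np.eye(4); W[:3,:3]=np.array(s['tool_rot']);W[:3,3]=s['position']; M=W@T
    else:
        R=cv2.Rodrigues(np.array(d['rvec'],float))[0]; M=np.eye(4); M[:3,:3]=R.T; M[:3,3]=-R.T@np.array(d['tvec']).ravel()
    d['M']=M; return d
def cloud(d):
    v,u=np.mgrid[0:480,0:640]; K=np.array(d['K'])
    x=(u-K[0,2])/K[0,0]; y=(v-K[1,2])/K[1,1]; a,b=x.copy(),y.copy()
    for _ in range(8):
        f=1+d['k1']*(a*a+b*b); a,b=x/f,y/f
    z=d['range_z']; P=np.stack([a*z,b*z,z],-1)@d['M'][:3,:3].T+d['M'][:3,3]; P[z<=0]=np.nan
    return P
def save(d,n): cv2.imwrite('pics/'+n+'.png',d['image'][:,:,::-1])
E
python3 - <<'E'
from h import *
for n in('top','scene'):
    d=grab(n); save(d,n+'0'); np.save(n+'0.npy',cloud(d)); print(n,d['M'][:3,3],d['k1'])
s=telemetry.observe(); print(s['time_s'],np.round(s['tool_rot'],2),s['grip_width'])
E
```

```text
top [0.32332173 0.20228576 1.29616561] -0.05607788580687036
scene [-0.2538021  -0.48306007  0.61276708] -0.11718380805653264
0.1 [[-0.9   0.44 -0.  ]
 [ 0.44  0.9  -0.  ]
 [ 0.   -0.   -1.  ]] 0.0853189332039273
```

View pics/top0.png

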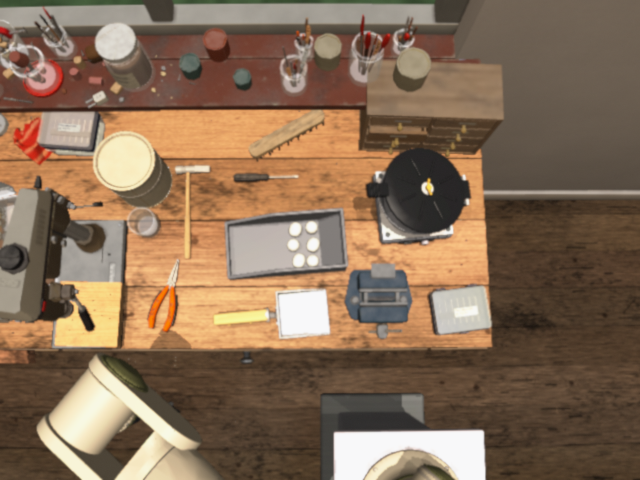

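View pics/scene0.png

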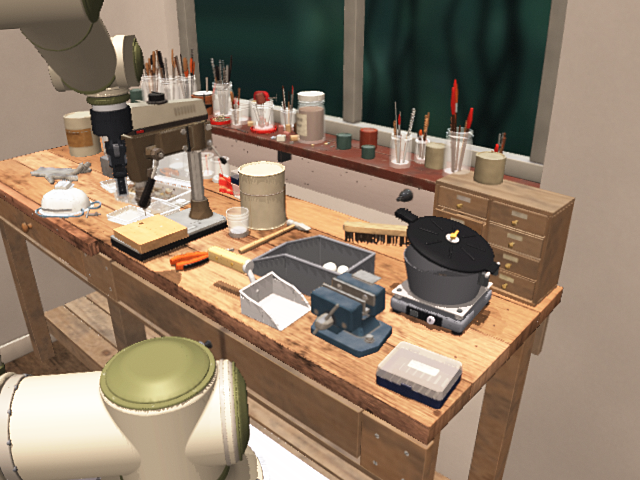

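The top view shows up = +x and left = +y. The lid is slightly open, with its tab at (377,188) and hinge near (465,190). The bin is at (287,244) with stones near (303,243) and its low lip on the left. The scoop pan is at (302,313) with its handle to the left at (243,317), and a vise stands at (380,295).

Run:
```python
from h import *
P=np.load('top0.npy'); im=cv2.imread('pics/top0.png'); hsv=cv2.cvtColor(im,cv2.COLOR_BGR2HSV)
X,Y,Z=P[...,0],P[...,1],P[...,2]
def box(m,name,zmax=True):
    q=P[m]; r=cv2.minAreaRect(q[:,:2].astype(np.float32)); print(name,len(q),'c',np.round(r[0],4),'size',np.round(r[1],4),'ang',round(r[2],2),'z',np.round(np.percentile(q[:,2],[2,50,98]),3))
    return q
v,u=np.mgrid[0:480,0:640]
R=lambda a,b,c,d:(u>=a)&(u<b)&(v>=c)&(v<d)
H,S,V=cv2.split(hsv)
# handle yellow
box(R(205,272,300,330)&(Z>.06)&(Z<.12),'handle')
box(R(262,335,280,345)&(Z>.005)&(Z<.08)&(S<60),'scoop pan')
box(R(220,352,205,285)&(Z>.02)&(Z<.1)&(S<90),'bin')
m=R(270,330,215,275)&(V>200)&(S<50); 
n,l,st,c=cv2.connectedComponentsWithStats(m.astype(np.uint8))
for i in range(1,n):
    if st[i,4]>20: print('stone',c[i],st[i,4],np.round(np.nanmedian(P[l==i],0),3))
q=box(R(383,464,148,232)&(Z>.1)&(V<90),'lid')
A=np.c_[q[:,:2],np.ones(len(q))]; 
w=np.ones(len(q),bool)
for _ in range(5):
    k=np.linalg.lstsq(A[w],q[w,2],rcond=None)[0]; w=abs(A@k-q[:,2])<.005
print('plane',k,'tilt',np.arctan(np.hypot(*k[:2])),'dir',np.degrees(np.arctan2(k[1],k[0])),w.mean()); 
r=cv2.minEnclosingCircle(q[w][:,:2].astype(np.float32));print(r)
box(R(366,386,178,198)&(Z>.1)&(V<90),'tab')
box(R(375,455,200,245)&(Z>.01)&(Z<.06),'housing')
box(R(345,412,262,335)&(Z>.02),'vise')
box(R(355,505,60,155)&(Z>.05),'drawers')
for n,a in dict(hammer=(172,212,160,262),driver=(230,300,168,186),pliers=(145,182,255,335)).items(): box(R(*a)&(Z>.006)&(Z<.06),n)
```

```text
handle 698 c [0.3884 0.3471] size [0.0266 0.1174] ang 4.32 z [0.071 0.093 0.098]
scoop pan 608 c [0.3998 0.2334] size [0.1026 0.1215] ang 4.24 z [0.005 0.025 0.067]
bin 3331 c [0.5388 0.259 ] size [0.14   0.2661] ang 3.96 z [0.021 0.039 0.083]
stone [310.93457944 226.46728972] 107 [0.586 0.206 0.031]
stone [294.81294964 228.64028777] 139 [0.582 0.241 0.027]
stone [312.61267606 243.63380282] 142 [0.548 0.202 0.027]
stone [292.65811966 244.21367521] 117 [0.547 0.245 0.03 ]
stone [298.33561644 259.68493151] 146 [0.513 0.234 0.027]
stone [312.29565217 259.8       ] 115 [0.512 0.204 0.031]
lid 5142 c [ 0.6371 -0.0216] size [0.172  0.1776] ang 86.65 z [0.131 0.158 0.178]
plane [-0.02358416  0.27948402  0.17819296] tilt 0.27345127160215615 dir 94.82345735416878 0.9000388953714508
((0.6357096433639526, -0.021466361358761787), 0.0892319455742836)
tab 303 c [0.6418 0.0776] size [0.0398 0.0614] ang 85.35 z [0.169 0.186 0.194]
housing 1227 c [ 0.5741 -0.007 ] size [0.1848 0.0854] ang 68.3 z [0.017 0.045 0.054]
vise 2858 c [0.423  0.0675] size [0.1484 0.142 ] ang 84.99 z [0.023 0.102 0.111]
drawers 12466 c [ 0.8042 -0.0574] size [0.1921 0.3576] ang 1.73 z [0.064 0.213 0.273]
hammer 735 c [0.6283 0.4752] size [0.082  0.2284] ang 89.75 z [0.006 0.013 0.02 ]
driver 320 c [0.7047 0.3128] size [0.1542 0.0371] ang 87.61 z [0.007 0.015 0.022]
pliers 868 c [0.4453 0.5303] size [0.1687 0.0798] ang 2.19 z [0.006 0.016 0.023]
```

>>> {"api": "send_rows", "payload": {
  "deltas": [
    [[0,0,-0.01,0,0,0.173,1],[0,0,-0.01,0,0,0.173,1],[0,0,-0.01,0,0,0.173,1],[0,0,-0.01,0,0,0.173,1],[0,0,-0.01,0,0,0.173,1],[0,0,-0.01,0,0,0.172,1],[-0.044,0.035,-0.01,0,0,0,1],[-0.044,0.035,-0.01,0,0,0,1],[-0.044,0.035,0,0,0,0,1],[-0.044,0.035,0,0,0,0,1],[-0.044,0.035,0,0,0,0,1]]
  ]
}}

```text
time_s: 1.48
position: [0.4361, 0.2844, 0.3361]
tool_rot: [[-0.073, 0.997, -0.001], [0.997, 0.073, -0.0], [-0.0, -0.001, -1.0]]
ft_force: [0.2, 0.3, -1.1]
grip_width: 0.0858
gripper_force: 0.0
```

>>> {"api": "send_rows", "payload": {
  "deltas": [
    [[-0.044,0.035,0,0,0,0,1],[-0.044,0.035,0,0,0,0,1],[-0.044,0.035,0,0,0,0,1],[-0.044,0.035,0,0,0,0,1],[-0.01,0,0,0,0,0,1],[0,0,0,0,0,0,1]]
  ]
}}

```text
time_s: 2.22
position: [0.5881, 0.1104, 0.3359]
tool_rot: [[-0.072, 0.997, -0.001], [0.997, 0.072, 0.0], [0.0, -0.001, -1.0]]
ft_force: [-0.5, 0.2, 0.2]
grip_width: 0.0856
gripper_force: 0.0
```

Run:
```python
from h import *
s=telemetry.observe(); print(s['time_s'],np.round(s['position'],4),np.round(s['tool_rot'],3).tolist(),np.round(s['q'],1))
d=grab('wrist'); save(d,'w1'); P=cloud(d); np.save('w1.npy',P)
for p in [(240,320)]: print(P[p])
```

```text
2.225 [0.5881 0.1104 0.3359] [[-0.072, 0.997, -0.001], [0.997, 0.072, 0.0], [0.0, -0.001, -1.0]] [-0.7 24.7 56.7  0.  98.6 -4.8]
[0.5892613  0.0573071  0.01718745]
```

View pics/w1.png

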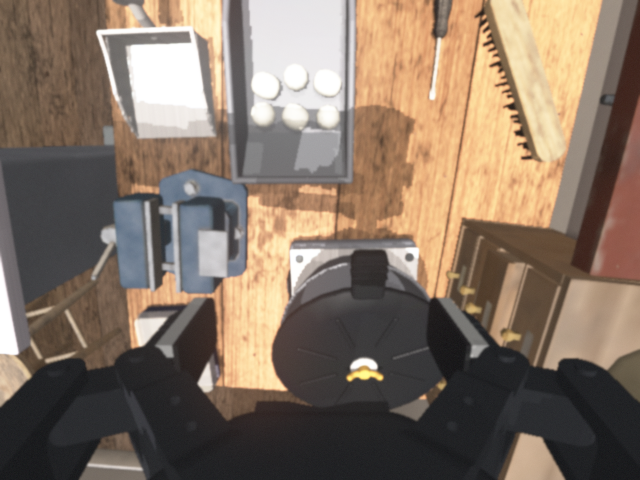

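The wrist view shows the tab at (369,273), the lid's centre at about (362,362), and the bin and scoop at the top, nearly parallel to the tool's axes.

Run:
```python
from h import *
P=np.load('w1.npy'); im=cv2.imread('pics/w1.png'); V=im.max(2)
v,u=np.mgrid[0:480,0:640]; R=lambda a,b,c,d:(u>=a)&(u<b)&(v>=c)&(v<d)
q=P[R(345,395,246,276)&(P[...,2]>.165)&(P[...,2]<.22)]
print('tab',len(q),np.round(np.percentile(q,[2,50,98],axis=0),4))
q=P[R(275,440,285,400)&(P[...,2]>.12)&(P[...,2]<.22)&(V<80)]
A=np.c_[q[:,:2],np.ones(len(q))]; w=np.ones(len(q),bool)
for _ in range(6): k=np.linalg.lstsq(A[w],q[w,2],rcond=None)[0]; w=abs(A@k-q[:,2])<.003
print(k,w.mean(),np.degrees(np.arctan2(k[1],k[0])))
# bin/scoop edges: points
b=P[R(222,362,0,190)&(P[...,2]>.066)&(P[...,2]<.09)]
print('bin rim',cv2.minAreaRect(b[:,:2].astype(np.float32)),np.percentile(b,[1,99],axis=0).round(3).tolist())
b=P[R(95,220,20,140)&(P[...,2]>.03)&(P[...,2]<.06)]
print('scoop rim',cv2.minAreaRect(b[:,:2].astype(np.float32)),np.percentile(b,[1,99],axis=0).round(3).tolist())
h=P[R(285,425,235,262)&(P[...,2]>.02)&(P[...,2]<.06)]
print('housing',np.percentile(h,[1,50,99],axis=0).round(3).tolist())
```

```text
tab 981 [[0.613  0.0784 0.1806]
 [0.6263 0.0905 0.189 ]
 [0.6411 0.0989 0.192 ]]
[-0.02143458  0.27793602  0.17749633] 0.874120406567631 94.4099523366736
bin rim ((0.5480633974075317, 0.2206079065799713), (0.1275651603937149, 0.17353300750255585), 4.101265907287598) [[0.482, 0.132, 0.067], [0.615, 0.306, 0.083]]
scoop rim ((0.39745384454727173, 0.24492549896240234), (0.10136138647794724, 0.0844399556517601), 5.571768283843994) [[0.346, 0.205, 0.03], [0.449, 0.284, 0.056]]
housing [[0.554, 0.039, 0.021], [0.619, 0.055, 0.046], [0.706, 0.067, 0.052]]
```

>>> {"api": "send_rows", "payload": {
  "deltas": [
    [[-0.0085,0.0185,0.037,0,0,0,0.4],[-0.0085,0.0186,0.037,0,0,0,0.4],[0,0,0.037,0,0,0,0.4],[0,0,0.037,0,0,0,0.4],[0,0,0,0,0,0,0.4]]
  ]
}}

```text
time_s: 2.9
position: [0.625, 0.0978, 0.1865]
tool_rot: [[-0.075, 0.997, -0.005], [0.997, 0.075, 0.0], [0.001, -0.005, -1.0]]
ft_force: [-0.3, -0.3, 0.2]
grip_width: 0.0598
gripper_force: 0.0
```

>>> {"api": "send_rows", "payload": {
  "deltas": [
    [[0,0,0,0,0,0,-1],[0,0,0,0,0,0,-1],[0,0,0,0,0,0,-1],[0,0,0,0,0,0,-1],[0,0,0,0,0,0,-1]]
  ],
  "squeeze": 50
}}

```text
time_s: 3.52
position: [0.627, 0.0973, 0.1893]
tool_rot: [[-0.074, 0.997, 0.002], [0.997, 0.074, 0.001], [0.001, 0.003, -1.0]]
ft_force: [1.2, 5.7, 2.2]
grip_width: 0.0268
gripper_force: 49.1
```

>>> {"api": "send_rows", "payload": {
  "deltas": [
    [[-0.0073,0,-0.0201,0,0,0,-1],[-0.0093,0,-0.0193,0,0,0,-1],[-0.0112,0,-0.0182,0,0,0,-1],[-0.0129,0,-0.017,0,0,0,-1],[-0.0146,0,-0.0157,0,0,0,-1],[-0.0161,0,-0.0141,0,0,0,-1],[-0.0174,0,-0.0125,0,0,0,-1],[-0.0186,0,-0.0106,0,0,0,-1],[-0.0195,0,-0.0087,0,0,0,-1],[-0.0203,0,-0.0068,0,0,0,-1],[-0.0209,0,-0.0047,0,0,0,-1],[-0.0213,0,-0.0026,0,0,0,-1]]
  ]
}}

```text
time_s: 5.03
position: [0.643, -0.0919, 0.3412]
tool_rot: [[-0.075, 0.997, 0.012], [0.997, 0.075, 0.001], [-0.0, 0.012, -1.0]]
ft_force: [19.0, 5.3, 5.6]
grip_width: 0.0271
gripper_force: 54.5
```

>>> {"api": "send_rows", "payload": {
  "deltas": [
    [[-0.008,0,-0.0,0,0,0,-1],[-0.008,0,-0.0,0,0,0,-1],[0,0,0,0,0,0,-1]]
  ]
}}

```text
time_s: 5.4
position: [0.6444, -0.1082, 0.342]
tool_rot: [[-0.075, 0.997, 0.014], [0.997, 0.075, -0.001], [-0.002, 0.014, -1.0]]
ft_force: [19.3, 4.4, 11.2]
grip_width: 0.0269
gripper_force: 55.8
```

Run:
```python
from h import *
d=grab('scene'); save(d,'s1')
```

```text
(no output)
```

View pics/s1.png

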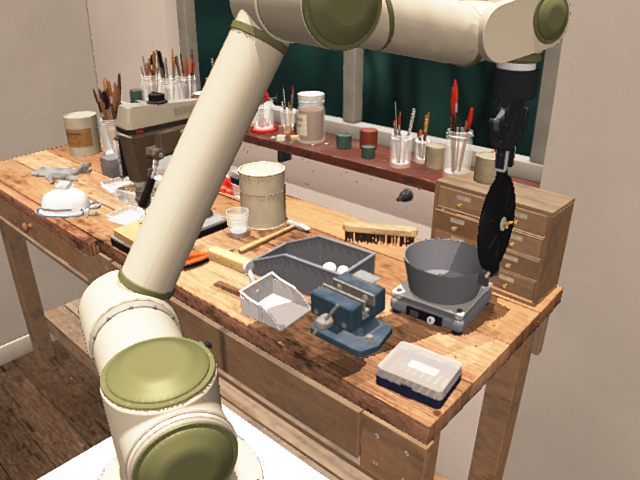

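>>> {"api": "send_rows", "payload": {
  "deltas": [
    [[0,0,0,0,0,0,0.3],[0,0,0,0,0,0,0.3],[0,0,-0.03,0,0,0,0.3],[0,0,-0.03,0,0,0,0.3]]
  ]
}}

```text
time_s: 5.95
position: [0.6412, -0.1086, 0.3991]
tool_rot: [[-0.072, 0.997, -0.002], [0.997, 0.072, 0.0], [0.0, -0.002, -1.0]]
ft_force: [0.9, 0.9, -0.2]
grip_width: 0.0553
gripper_force: 0.0
```

>>> {"api": "send_rows", "payload": {
  "deltas": [
    [[0.046,-0.022,0,0,0,0,0.3],[0.046,-0.022,0,0,0,0,0.3],[0.046,-0.022,0,0,0,0,0.3],[0.046,-0.022,0,0,0,0,0.3],[0.046,-0.022,0,0,0,0,0.3],[0.046,-0.022,0.02,0,0,0,0.3],[0.046,-0.022,0.04,0,0,0,0.3],[0.046,-0.022,0.04,0,0,0,0.3],[0.046,-0.022,0.04,0,0,0,0.3],[0.046,-0.022,0.04,0,0,0,0.3],[0,0,0,0,0,0,0.3],[0,0,0,0,0,0,0.3]]
  ]
}}

```text
time_s: 7.45
position: [0.3927, 0.3277, 0.2249]
tool_rot: [[-0.073, 0.997, 0.001], [0.997, 0.073, -0.0], [-0.0, 0.001, -1.0]]
ft_force: [0.5, 0.0, -0.1]
grip_width: 0.0557
gripper_force: 0.0
```

Run:
```python
from h import *
s=telemetry.observe(); print(s['time_s'],np.round(s['position'],4))
d=grab('wrist'); P=cloud(d); v,u=np.mgrid[0:480,0:640]
X,Y,Z=P[...,0],P[...,1],P[...,2]
h=cv2.cvtColor(d['image'],cv2.COLOR_RGB2HSV)
m=(Z>.085)&(Z<.105)&(abs(X-.389)<.03)&(Y>.28)&(Y<.41)&(h[...,1]>80)
q=P[m]; print(len(q),cv2.minAreaRect(q[:,:2].astype(np.float32)),np.percentile(q,[1,50,99],axis=0).round(4).tolist())
for y in (.32,.34,.36,.38):
    t=q[abs(q[:,1]-y)<.006]; print(y,len(t),np.percentile(t[:,0],[3,97]).round(4) if len(t) else '')
m=(Z>.03)&(Z<.06)&(X>.33)&(X<.47)&(Y>.16)&(Y<.3); q=P[m]
print('rim',len(q),cv2.minAreaRect(q[:,:2].astype(np.float32)) if len(q) else '')
```

```text
7.45 [0.3927 0.3277 0.2249]
4883 ((0.3872227966785431, 0.35180023312568665), (0.024047955870628357, 0.1098053827881813), 5.217092990875244) [[0.3726, 0.3002, 0.0886], [0.3872, 0.3584, 0.0933], [0.4018, 0.4052, 0.0951]]
0.32 472 [0.3786 0.4018]
0.34 538 [0.3771 0.3993]
0.36 570 [0.3753 0.3977]
0.38 617 [0.3734 0.3961]
rim 1703 ((0.3972735106945038, 0.2423340380191803), (0.1005212813615799, 0.07970137149095535), 4.809998035430908)
```

>>> {"api": "send_rows", "payload": {
  "deltas": [
    [[0.0106,-0.0033,0.03,0,0,-0.016,0.3],[0,0,0.04,0,0,0,0.3],[0,0,0.04,0,0,0,0.3],[0,0,0.03,0,0,0,0.3],[0,0,0,0,0,0,0.3]]
  ]
}}

```text
time_s: 8.12
position: [0.3886, 0.3373, 0.0837]
tool_rot: [[-0.087, 0.996, -0.002], [0.996, 0.087, -0.001], [-0.001, -0.002, -1.0]]
ft_force: [0.4, -0.0, 0.4]
grip_width: 0.0555
gripper_force: 0.0
```

>>> {"api": "send_rows", "payload": {
  "deltas": [
    [[0,0,0,0,0,0,-1],[0,0,0,0,0,0,-1],[0,0,0,0,0,0,-1],[0,0,0,0,0,0,-1],[0,0,0,0,0,0,-1]]
  ],
  "squeeze": 110
}}

```text
time_s: 8.75
position: [0.389, 0.3388, 0.0859]
tool_rot: [[-0.089, 0.996, 0.003], [0.996, 0.089, 0.001], [0.001, 0.003, -1.0]]
ft_force: [0.1, 0.9, 7.0]
grip_width: 0.022
gripper_force: 107.5
```

Run:
```python
from h import *
s=telemetry.observe(); print(s['time_s'],np.round(s['position'],4),np.round(s['tool_rot'],3).tolist())
# bin pose from stored clouds
P=np.load('top0.npy'); X,Y,Z=P[...,0],P[...,1],P[...,2]
W=np.load('w1.npy'); 
a=np.radians(4.1); yh=np.array([-np.sin(a),np.cos(a)]); xh=np.array([np.cos(a),np.sin(a)])
for n,Q in(('top',P),('w1',W)):
    Q=Q.reshape(-1,3); m=(abs(Q[:,0]-.545)<.09)&(abs(Q[:,1]-.25)<.16)&(Q[:,2]>.07)&(Q[:,2]<.085); q=Q[m]
    sx,sy=q[:,:2]@xh,q[:,:2]@yh
    print(n,len(q),'x',np.percentile(sx,[1,50,99]).round(4),'y',np.percentile(sy,[1,99]).round(4))
    for lo in np.arange(.1,.3,.04):
        t=(sy>lo)&(sy<lo+.03); 
        if t.sum()>5: L=sx[t]; print(round(lo,2),np.percentile(L[L<.57],[2,50,98]).round(4),np.percentile(L[L>.57],[2,50,98]).round(4))
    m=(abs(Q[:,0]-.545)<.09)&(Q[:,1]>.3)&(Q[:,1]<.42)&(Q[:,2]>.022)&(Q[:,2]<.036); 
    if m.sum()>10: print('lip y',np.percentile(Q[m][:,:2]@yh,[50,95,98]))
```

```text
8.75 [0.389  0.3388 0.0859] [[-0.089, 0.996, 0.003], [0.996, 0.089, 0.001], [0.001, 0.003, -1.0]]
top 742 x [0.4788 0.5592 0.625 ] y [0.0774 0.2652]
0.1 [0.4985 0.5032 0.5635] [0.5808 0.6199 0.625 ]
0.14 [0.4984 0.5013 0.505 ] [0.6183 0.6211 0.625 ]
0.18 [0.498  0.5013 0.5047] [0.6176 0.6214 0.6245]
0.22 [0.4982 0.5009 0.5046] [0.6178 0.6206 0.625 ]
0.26 [0.4989 0.5013 0.5028] [0.6182 0.6202 0.6228]
lip y [0.34721907 0.35187124 0.35268527]
w1 3577 x [0.4752 0.5493 0.6258] y [0.0653 0.264 ]
0.1 [0.4993 0.5041 0.5636] [0.5757 0.6217 0.626 ]
0.14 [0.4996 0.5032 0.5064] [0.6191 0.6222 0.626 ]
0.18 [0.4996 0.5036 0.5063] [0.6193 0.6223 0.6256]
0.22 [0.4989 0.503  0.5058] [0.619  0.6223 0.6256]
0.26 [0.5    0.5032 0.5054] [0.6197 0.6224 0.6255]
lip y [0.27169568 0.28034065 0.28105959]
```

>>> {"api": "send_rows", "payload": {
  "deltas": [
    [[0,0,-0.02,0,0,0,-1],[0,0,-0.04,0,0,0.0175,-1],[0,0,-0.05,0,0,0,-1],[0.021,0.0375,0,0,0,0,-1],[0.021,0.0375,0,0,0,0,-1],[0.021,0.0375,0,0,0,0,-1],[0.021,0.0375,0,0,0,0,-1],[0,0,0,0,0,0,-1],[0,0,0,0,0,0,-1]]
  ]
}}

```text
time_s: 9.88
position: [0.5312, 0.4326, 0.1943]
tool_rot: [[-0.072, 0.997, -0.001], [0.997, 0.072, -0.0], [-0.0, -0.001, -1.0]]
ft_force: [-0.7, -0.7, -2.6]
grip_width: 0.0228
gripper_force: 108.7
```

Run:
```python
from h import *
s=telemetry.observe(); print(s['time_s'],np.round(s['position'],4),np.round(s['tool_rot'],3).tolist())
for n in('top','wrist'):
    d=grab(n); P=cloud(d); np.save(n+'2.npy',P); save(d,n+'2')
    h=cv2.cvtColor(d['image'],cv2.COLOR_RGB2HSV); Z=P[...,2]
    m=(P[...,0]>.45)&(P[...,0]<.65)&(P[...,1]>.24)&(P[...,1]<.4)&(Z>.1)&(Z<.165)&(h[...,1]<60)&(h[...,2]>90); q=P[m]
    a=np.radians(4.1); r=cv2.minAreaRect(q[:,:2].astype(np.float32)); print(n,len(q),r,'sx sy',r[0][0]*np.cos(a)+r[0][1]*np.sin(a),-r[0][0]*np.sin(a)+r[0][1]*np.cos(a),np.percentile(q[:,2],[2,25,50,98]).round(3))
    sx=q[:,:2]@[np.cos(a),np.sin(a)]; sy=q[:,:2]@[-np.sin(a),np.cos(a)]; print(np.percentile(sx,[1,99]).round(4),np.percentile(sy,[1,99]).round(4))
    lo=q[q[:,2]<np.percentile(q[:,2],40)]; A=np.c_[lo[:,:2],np.ones(len(lo))]; print('floor slope',np.linalg.lstsq(A,lo[:,2],rcond=None)[0].round(3))
```

```text
9.875 [0.5312 0.4326 0.1943] [[-0.072, 0.997, -0.001], [0.997, 0.072, -0.0], [-0.0, -0.001, -1.0]]
top 2721 ((0.5378856062889099, 0.32034093141555786), (0.10033351927995682, 0.10991820693016052), 3.9601006507873535) sx sy 0.5594125981754603 0.2810636632429675 [0.105 0.108 0.11  0.158]
[0.5101 0.608 ] [0.2273 0.3319]
floor slope [-0.002  0.001  0.108]
wrist 330 ((0.5346994400024414, 0.37338268756866455), (0.04288969561457634, 0.006745652295649052), 4.888369560241699) sx sy 0.5600269359880017 0.33419747677505596 [0.144 0.149 0.153 0.156]
[0.5388 0.5814] [0.3311 0.337 ]
floor slope [-0.043  0.554 -0.036]
```

View pics/wrist2.png

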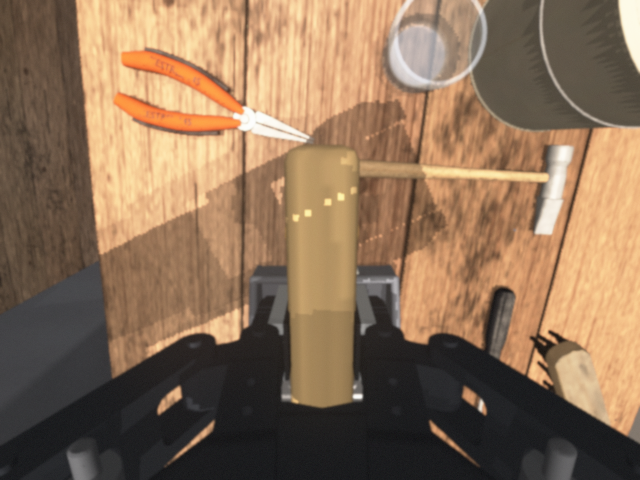

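The wrist view shows the handle squarely held at (322,280) and the bin's lip at (325,270) beneath it. The pan is level and centred on the bin.

>>> {"api": "send_rows", "payload": {
  "deltas": [
    [[0,0.002,0.03,0,0,0,-1],[0,0,0.03,0,0,0,-1],[0,0,0.025,0,0,0,-1],[0,0,0.014,0,0,0,-1],[0,0,0.005,0,0,0,-1],[0,0,0,0,0,0,-1]]
  ]
}}

```text
time_s: 10.72
position: [0.5339, 0.4331, 0.0912]
tool_rot: [[-0.072, 0.997, 0.001], [0.997, 0.072, 0.001], [0.001, 0.001, -1.0]]
ft_force: [-0.3, -0.2, -1.9]
grip_width: 0.0223
gripper_force: 108.7
```

>>> {"api": "send_rows", "payload": {
  "deltas": [
    [[-0.005,0,0.001,0,0.008,0,-1],[-0.008,0,0,0,0,0,-1],[-0.008,0,0,0,0,0,-1],[-0.008,0,0,0,0,0,-1],[-0.008,0,0,0,0,0,-1],[-0.008,0,0,0,0,0,-1],[-0.008,0,0,0,0,0,-1],[-0.008,0,0,0,0,0,-1]]
  ]
}}

```text
time_s: 11.72
position: [0.5386, 0.3723, 0.0903]
tool_rot: [[-0.072, 0.997, 0.002], [0.997, 0.072, 0.01], [0.01, 0.003, -1.0]]
ft_force: [0.4, 7.7, 7.7]
grip_width: 0.0224
gripper_force: 110.0
```

Run:
```python
from h import *
d=grab('top'); im=d['image'][190:300,200:370,::-1]; cv2.imwrite('pics/t3.png',cv2.resize(im,None,fx=4,fy=4,interpolation=cv2.INTER_CUBIC))
P=cloud(d); np.save('t3.npy',P)
```

```text
(no output)
```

View pics/t3.png

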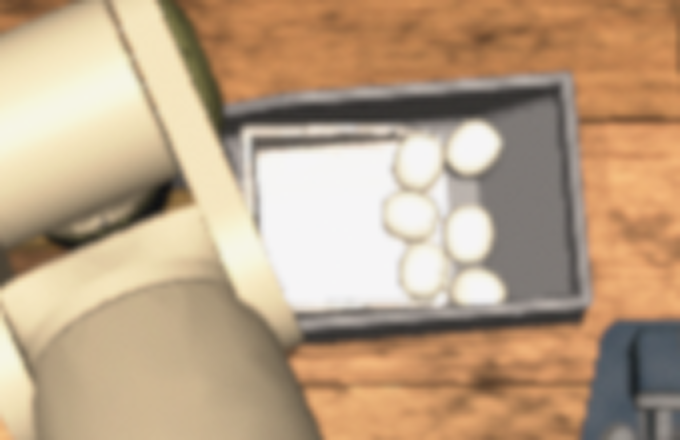

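The lip is under the first three stones at (400–450, 160–270) in the crop. The other three sit against the ramp at (470, 150–290).

>>> {"api": "send_rows", "payload": {
  "deltas": [
    [[-0.005,0,0,0,0,0,-1],[-0.005,0,0,0,0,0,-1],[-0.005,0,0,0,0,0,-1],[-0.004,0,0,0,0,0,-1],[-0.004,0,0,0,-0.03,0,-1],[-0.003,0,0,0,-0.03,0,-1],[-0.003,0,0,0,-0.03,0,-1],[-0.003,0,0,0,-0.03,0,-1]]
  ]
}}

```text
time_s: 12.78
position: [0.5405, 0.3481, 0.0931]
tool_rot: [[-0.071, 0.997, 0.016], [0.993, 0.072, -0.094], [-0.095, 0.009, -0.995]]
ft_force: [-9.7, 50.8, 22.7]
grip_width: 0.0227
gripper_force: 114.1
```

Run:
```python
from h import *
d=grab('top'); im=d['image'][190:300,200:370,::-1]; cv2.imwrite('pics/t4.png',cv2.resize(im,None,fx=4,fy=4,interpolation=cv2.INTER_CUBIC))
P=cloud(d); np.save('t4.npy',P)
```

```text
(no output)
```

View pics/t4.png

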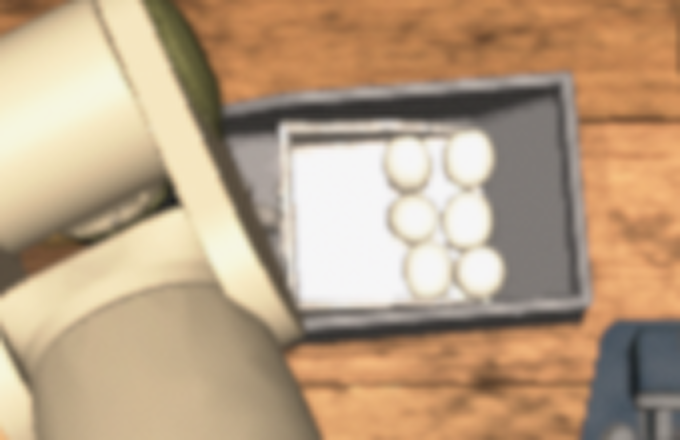

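>>> {"api": "send_rows", "payload": {
  "deltas": [
    [[0.001,0,-0.002,0,-0.03,0,-1],[0.001,0,-0.002,0,-0.03,0,-1],[0,0,-0.002,0,-0.03,0,-1],[0,0,-0.002,0,-0.03,0,-1],[0,0,-0.002,0,-0.03,0,-1],[0,0,-0.002,0,-0.03,0,-1],[0,0,0,0,0,0,-1]]
  ]
}}

```text
time_s: 13.7
position: [0.54, 0.3446, 0.1005]
tool_rot: [[-0.069, 0.997, 0.021], [0.955, 0.072, -0.288], [-0.288, -0.0, -0.958]]
ft_force: [0.2, 0.1, -3.7]
grip_width: 0.0227
gripper_force: 109.9
```

```bash
cat > an.py <<'E'
from h import *
import sys
d=grab('top'); P=cloud(d); h=cv2.cvtColor(d['image'],cv2.COLOR_RGB2HSV); n=sys.argv[1]
s=telemetry.observe(); print(s['time_s'],np.round(s['position'],4),'tool x',np.array(s['tool_rot'])[:,0].round(3),np.round(s['ft_force'],1))
x0,y0=[int(a) for a in sys.argv[2:4]]
im=d['image'][y0:y0+110,x0:x0+170,::-1]; cv2.imwrite('pics/'+n+'.png',cv2.resize(im,None,fx=4,fy=4,interpolation=cv2.INTER_CUBIC)); np.save(n+'.npy',P)
E
python3 an.py t5 200 190
```

```text
13.75 [0.54   0.3445 0.1005] tool x [-0.069  0.955 -0.288] [ 0.4 -1.7 -4.1]
```

View pics/t5.png

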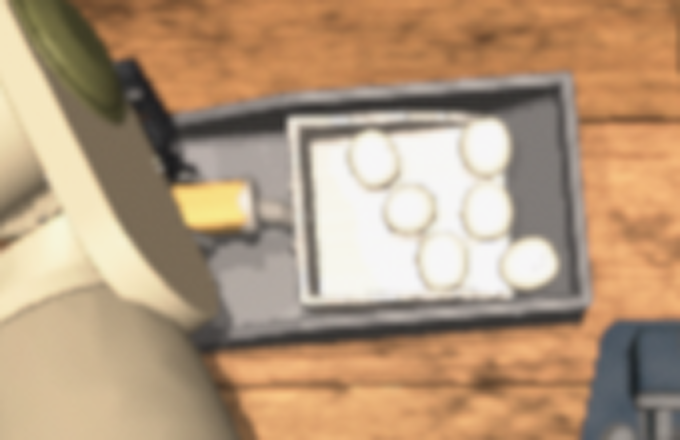

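Five stones are in the pan, and one rests on the ramp at (530,262) in the crop.

>>> {"api": "send_rows", "payload": {
  "deltas": [
    [[0.001,0,-0.004,0,-0.03,0,-1],[0,0,-0.006,0,-0.03,0,-1],[-0.001,0,-0.008,0,-0.03,0,-1],[-0.002,0,-0.01,0,-0.03,0,-1],[-0.004,0,-0.012,0,0,0,-1],[-0.004,0,-0.012,0,0,0,-1],[-0.004,0,-0.012,0,0,0,-1],[0,0,0,0,0,0,-1]]
  ]
}}

```text
time_s: 14.75
position: [0.5396, 0.3556, 0.167]
tool_rot: [[-0.064, 0.997, 0.031], [0.915, 0.071, -0.398], [-0.399, 0.002, -0.917]]
ft_force: [-0.5, -0.1, -3.2]
grip_width: 0.0223
gripper_force: 109.9
```

```bash
python3 an.py t6 200 190
```

```text
14.8 [0.5394 0.3555 0.166 ] tool x [-0.065  0.914 -0.4  ] [ 0.1 -0.4 -3.7]
```

View pics/t6.png

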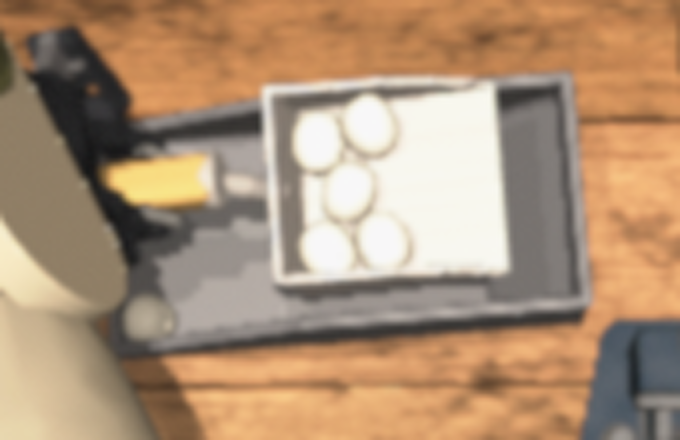

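Run:
```python
from h import *
s=telemetry.observe(); print(np.round(s['q'],1))
P=np.load('t6.npy'); im=cv2.imread('pics/top0.png')
X,Y,Z=P[...,0],P[...,1],P[...,2]
m=(abs(X-.635)<.11)&(Y>-.085)&(Y<.09)&(Z>.108)&(Z<.126); q=P[m]
c=np.array([.635,-.014]); w=np.ones(len(q),bool)
for _ in range(8):
    A=np.c_[2*q[w,:2],np.ones(w.sum())]; r=np.linalg.lstsq(A,(q[w,:2]**2).sum(1),rcond=None)[0]; c=r[:2]; R=np.sqrt(r[2]+c@c); w=abs(np.hypot(*(q[:,:2]-c).T)-R)<.006
print('bowl',c,R,w.sum(),len(q))
m=(X>.46)&(X<.66)&(Y>.17)&(Y<.25)&(Z>.1)&(Z<.2); q=P[m]; A=np.c_[q[:,:2],np.ones(len(q))]; w=np.ones(len(q),bool)
for _ in range(6): k=np.linalg.lstsq(A[w],q[w,2],rcond=None)[0]; w=abs(A@k-q[:,2])<.004
print('pan',k,w.sum(),len(q),'slope deg',np.degrees(np.arctan(k[1])),np.percentile(q[w],[2,98],axis=0).round(3).tolist())
m=(abs(X-.64)<.13)&(Y<-.06)&(Y>-.3)&(Z>.2); q=P[m]; print('lid',len(q),np.percentile(q,[2,50,98],axis=0).round(3).tolist() if len(q) else '')
```

```text
[ 30.4  41.3  57.3 -21.1  92.1  27.5]
bowl [ 0.63556111 -0.0180488 ] 0.0828868000868292 557 560
pan [-0.03110149  0.05601763  0.12562484] 603 1805 slope deg 3.206222691433782 [[0.501, 0.177, 0.115], [0.597, 0.248, 0.126]]
lid 1719 [[0.562, -0.162, 0.202], [0.648, -0.105, 0.25], [0.768, -0.075, 0.341]]
```

Run:
```python
from h import *
P=np.load('t6.npy'); a=np.radians(4.1); sx=P[...,0]*np.cos(a)+P[...,1]*np.sin(a); sy=-P[...,0]*np.sin(a)+P[...,1]*np.cos(a); Z=P[...,2]
for lo in np.arange(.12,.36,.01):
    m=(sy>lo)&(sy<lo+.01)
    print(round(lo,2),[ (np.nanpercentile(Z[m&(abs(sx-c)<.006)],[10,50,90]).round(3).tolist() if (m&(abs(sx-c)<.006)).sum() else None) for c in(.535,.56,.59)])
```

```text
0.12 [[0.022, 0.026, 0.03], [0.022, 0.028, 0.032], [0.021, 0.027, 0.031]]
0.13 [[0.016, 0.021, 0.122], [0.018, 0.022, 0.124], [0.018, 0.021, 0.122]]
0.14 [[0.02, 0.121, 0.123], [0.117, 0.121, 0.124], [0.118, 0.121, 0.123]]
0.15 [[0.016, 0.117, 0.12], [0.115, 0.119, 0.122], [0.115, 0.117, 0.121]]
0.16 [[0.11, 0.116, 0.119], [0.113, 0.116, 0.118], [0.115, 0.116, 0.118]]
0.17 [[0.11, 0.114, 0.116], [0.111, 0.114, 0.116], [0.111, 0.113, 0.116]]
0.18 [[0.11, 0.113, 0.129], [0.107, 0.111, 0.115], [0.109, 0.112, 0.117]]
0.19 [[0.132, 0.135, 0.138], [0.106, 0.109, 0.112], [0.126, 0.132, 0.137]]
0.2 [[0.131, 0.135, 0.137], [0.105, 0.127, 0.133], [0.131, 0.136, 0.14]]
0.21 [[0.118, 0.124, 0.131], [0.13, 0.132, 0.134], [0.105, 0.129, 0.136]]
0.22 [[0.125, 0.129, 0.132], [0.124, 0.13, 0.134], [0.124, 0.128, 0.131]]
0.23 [[0.126, 0.128, 0.131], [0.097, 0.1, 0.103], [0.125, 0.128, 0.13]]
0.24 [[0.118, 0.125, 0.138], [0.101, 0.121, 0.14], [0.114, 0.125, 0.137]]
0.25 [[0.001, 0.149, 0.151], [0.14, 0.146, 0.151], [0.142, 0.147, 0.15]]
0.26 [[0.002, 0.005, 0.008], [0.003, 0.151, 0.16], [0.005, 0.006, 0.006]]
0.27 [[-0.001, 0.002, 0.006], [0.003, 0.16, 0.18], None]
0.28 [[0.0, 0.003, 0.007], [0.002, 0.181, 0.184], [0.002, 0.002, 0.002]]
0.29 [[-0.0, 0.004, 0.008], [0.002, 0.176, 0.183], None]
0.3 [[0.001, 0.005, 0.161], [0.002, 0.176, 0.18], [0.157, 0.16, 0.165]]
0.31 [[0.003, 0.185, 0.376], [0.002, 0.17, 0.176], [0.172, 0.19, 0.202]]
0.32 [[0.004, 0.215, 0.399], [0.003, 0.226, 0.3], [0.192, 0.196, 0.211]]
0.33 [[0.004, 0.411, 0.422], [0.003, 0.376, 0.395], [0.216, 0.276, 0.292]]
0.34 [[0.004, 0.434, 0.445], [0.4, 0.41, 0.418], [0.293, 0.391, 0.403]]
0.35 [[0.444, 0.448, 0.451], [0.421, 0.429, 0.437], [0.404, 0.417, 0.425]]
```

Five stones sit at the rear of the pan, tilted back about 13° (it slipped about 10° in the grip). The sixth is inside the bin near its lip.

>>> {"api": "send_rows", "payload": {
  "deltas": [
    [[-0.006,0,-0.014,0,0,0,-1],[-0.01,0,-0.023,0,0,0,-1],[-0.008,0,-0.018,0,0,0,-1],[-0.0092,0.004,0.004,0,0,0,-1],[-0.0165,0.007,0.0072,0,0,0,-1],[-0.022,0.009,0.0096,0,0,0,-1],[-0.0257,0.011,0.0112,0,0,0,-1],[-0.0257,0.011,0.0112,0,0,0,-1],[-0.0257,0.011,0.0112,0,0,0,-1],[-0.0202,0.009,0.0088,0,0,0,-1],[-0.011,0.005,0.0048,0,0,0,-1],[-0.0073,0.002,0.0032,0,0,0,-1]]
  ]
}}

```text
time_s: 16.3
position: [0.621, 0.1822, 0.2254]
tool_rot: [[-0.065, 0.997, 0.028], [0.914, 0.071, -0.399], [-0.4, -0.001, -0.916]]
ft_force: [0.5, 0.3, -4.1]
grip_width: 0.0226
gripper_force: 109.8
```

```bash
python3 an.py t7 310 140
python3 - <<'E'
from h import *
s=telemetry.observe(); print(np.round(s['q'],1))
P=np.load('t7.npy'); a=np.radians(4.2); sx=P[...,0]*np.cos(a)+P[...,1]*np.sin(a); sy=-P[...,0]*np.sin(a)+P[...,1]*np.cos(a); Z=P[...,2]
for lo in np.arange(-.07,.08,.015):
    m=(sy>lo)&(sy<lo+.015)
    print(round(lo,3),[ (np.nanpercentile(Z[m&(abs(sx-c)<.006)],[10,50,90]).round(3).tolist() if (m&(abs(sx-c)<.006)).sum() else None) for c in(.605,.633,.66)])
E
```

```text
16.35 [0.6211 0.1817 0.2256] tool x [-0.065  0.914 -0.401] [ 0.7 -1.4 -3.9]
[ 14.   36.4  57.  -23.2  90.8  10.5]
-0.07 [[0.048, 0.051, 0.054], [0.051, 0.052, 0.055], [0.048, 0.051, 0.052]]
-0.055 [[0.048, 0.051, 0.178], [0.176, 0.18, 0.183], [0.177, 0.178, 0.181]]
-0.04 [[0.05, 0.177, 0.182], [0.176, 0.179, 0.181], [0.176, 0.178, 0.181]]
-0.025 [[0.048, 0.174, 0.178], [0.173, 0.176, 0.178], [0.173, 0.175, 0.178]]
-0.01 [[0.049, 0.171, 0.175], [0.167, 0.172, 0.175], [0.169, 0.171, 0.174]]
0.005 [[-0.0, 0.047, 0.195], [0.166, 0.169, 0.175], [0.169, 0.191, 0.195]]
0.02 [[-0.001, 0.186, 0.194], [0.187, 0.191, 0.194], [0.177, 0.193, 0.197]]
0.035 [[-0.004, 0.005, 0.188], [0.158, 0.186, 0.191], [0.18, 0.186, 0.19]]
0.05 [[-0.002, 0.177, 0.187], [-0.002, 0.156, 0.163], [-0.001, 0.18, 0.188]]
0.065 [[-0.002, 0.003, 0.207], [-0.003, 0.187, 0.208], [-0.003, 0.003, 0.207]]
0.08 [[-0.003, 0.0, 0.079], [-0.001, 0.212, 0.221], [-0.004, -0.001, 0.002]]
```

View pics/t7.png

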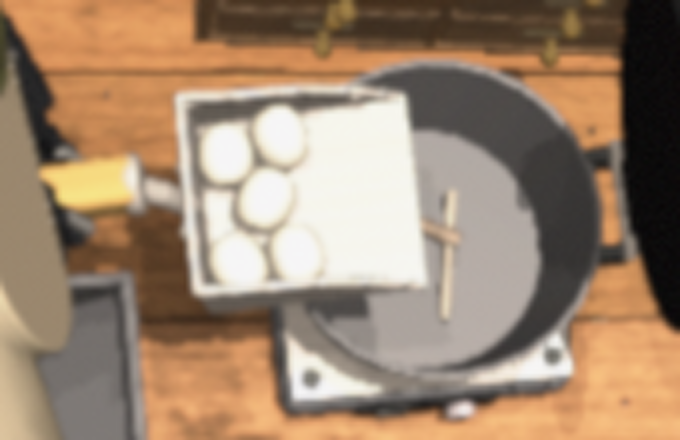

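The five stones are at the rear of the pan at (200–320, 110–280). The mouth is over the bowl at (420,190), and the key lies on the bowl floor at (445,250).

Run:
```python
import numpy as np
th=np.radians([-13,-7,-1,5,9,13,17,20,23,26,29,32,35, 38,41,44,47,50,53])
zl=np.interp(np.degrees(th),[-13,5,35,53],[.181,.160,.112,.110])
yl=np.interp(np.degrees(th),[-13,20,53],[0,-.0,-.005])
sy=yl+.166*np.cos(th)-.0845*np.sin(th); z=zl+.166*np.sin(th)+.0845*np.cos(th)
for i in range(len(th)-1):
    p=th[i]-np.radians(10.6); d=np.array([sy[i+1]-sy[i],z[i+1]-z[i]])
    print([round(float(d@[np.cos(p),np.sin(p)]),4),0,round(float(d@[np.sin(p),-np.cos(p)]),4),0,round(th[i+1]-th[i],4),0,-1])
print(z)
```

```text
[-0.0099, 0, -0.0084, 0, np.float64(0.1047), 0, -1]
[-0.0106, 0, -0.0081, 0, np.float64(0.1047), 0, -1]
[-0.0113, 0, -0.008, 0, np.float64(0.1047), 0, -1]
[-0.0077, 0, -0.0037, 0, np.float64(0.0698), 0, -1]
[-0.0081, 0, -0.0036, 0, np.float64(0.0698), 0, -1]
[-0.0086, 0, -0.0036, 0, np.float64(0.0698), 0, -1]
[-0.0067, 0, -0.0028, 0, np.float64(0.0524), 0, -1]
[-0.0074, 0, -0.0029, 0, np.float64(0.0524), 0, -1]
[-0.0076, 0, -0.003, 0, np.float64(0.0524), 0, -1]
[-0.0079, 0, -0.0031, 0, np.float64(0.0524), 0, -1]
[-0.0081, 0, -0.0032, 0, np.float64(0.0524), 0, -1]
[-0.0083, 0, -0.0033, 0, np.float64(0.0524), 0, -1]
[-0.0067, 0, -0.0075, 0, np.float64(0.0524), 0, -1]
[-0.0067, 0, -0.0075, 0, np.float64(0.0524), 0, -1]
[-0.0067, 0, -0.0075, 0, np.float64(0.0524), 0, -1]
[-0.0067, 0, -0.0075, 0, np.float64(0.0524), 0, -1]
[-0.0067, 0, -0.0076, 0, np.float64(0.0524), 0, -1]
[-0.0067, 0, -0.0076, 0, np.float64(0.0524), 0, -1]
[0.2259924  0.23763984 0.24859003 0.25864631 0.26302779 0.26687615
 0.27014145 0.27217937 0.27384403 0.27511771 0.27598376 0.27642666
 0.27643204 0.28045338 0.28401209 0.2870975  0.28970024 0.29181226
 0.29342686]
```

>>> {"api": "send_rows", "payload": {
  "deltas": [
    [[-0.0099,0,-0.0084,0,0.1047,0,-1],[-0.0106,0,-0.0081,0,0.1047,0,-1],[-0.0113,0,-0.008,0,0.1047,0,-1],[-0.0077,0,-0.0037,0,0.0698,0,-1],[-0.0081,0,-0.0036,0,0.0698,0,-1],[-0.0086,0,-0.0036,0,0.0698,0,-1],[-0.0067,0,-0.0028,0,0.0524,0,-1],[-0.0074,0,-0.0029,0,0.0524,0,-1],[-0.0076,0,-0.003,0,0.0524,0,-1],[-0.0079,0,-0.0031,0,0.0524,0,-1],[-0.0081,0,-0.0032,0,0.0524,0,-1],[-0.0083,0,-0.0033,0,0.0524,0,-1]]
  ]
}}

```text
time_s: 17.85
position: [0.6274, 0.0876, 0.2767]
tool_rot: [[-0.066, 0.997, -0.03], [0.908, 0.073, 0.413], [0.414, 0.0, -0.91]]
ft_force: [0.3, -0.4, -2.5]
grip_width: 0.0226
gripper_force: 110.0
```

>>> {"api": "send_rows", "payload": {
  "deltas": [
    [[-0.0067,0,-0.0075,0,0.0524,0,-1],[-0.0067,0,-0.0075,0,0.0524,0,-1],[-0.0067,0,-0.0075,0,0.0524,0,-1],[-0.0067,0,-0.0075,0,0.0524,0,-1],[-0.0067,0,-0.0076,0,0.0524,0,-1],[-0.0067,0,-0.0076,0,0.0524,0,-1],[0,0,0,0,0,0,-1],[0,0,0,0,0,0,-1],[0,0,0,0,0,0,-1],[0,0,0,0,0,0,-1]]
  ]
}}

```text
time_s: 19.1
position: [0.6317, 0.0302, 0.2936]
tool_rot: [[-0.054, 0.997, -0.048], [0.737, 0.072, 0.672], [0.674, 0.0, -0.739]]
ft_force: [1.0, -0.7, -2.7]
grip_width: 0.0226
gripper_force: 110.1
```

```bash
python3 an.py t8 310 140
cat > st.py <<'E'
from h import *
import sys
d=grab(sys.argv[1]); P=cloud(d); h=cv2.cvtColor(d['image'],cv2.COLOR_RGB2HSV)
m=((h[...,2]>140)&(h[...,1]<60)&(P[...,2]>.002)&(P[...,2]<.35)&(P[...,0]>.3)&(P[...,0]<.75)&(abs(P[...,1]-.15)<.35)).astype(np.uint8)
n,l,st,c=cv2.connectedComponentsWithStats(m)
for i in range(1,n):
    if st[i,4]>25: print(c[i].round(0),st[i,4],np.nanmedian(P[l==i],0).round(3))
E
python3 st.py top; echo scene; python3 st.py scene
```

```text
19.15 [0.6317 0.03   0.2935] tool x [-0.053  0.737  0.674] [-0.6  0.8 -1.4]
[195. 169.] 149 [0.724 0.465 0.015]
[394. 195.] 663 [0.605 0.049 0.207]
[405. 179.] 52 [0.615 0.04  0.3  ]
[432. 184.] 41 [ 0.67  -0.054  0.076]
[435. 210.] 402 [ 0.615 -0.056  0.075]
[277. 246.] 3669 [0.545 0.281 0.005]
[391. 229.] 441 [0.572 0.035 0.048]
[445. 232.] 55 [ 0.57  -0.084  0.048]
scene
[430. 226.] 2267 [0.64  0.021 0.171]
[502. 223.] 27 [ 0.64  -0.122  0.22 ]
[300. 225.] 80 [0.722 0.466 0.015]
[351. 252.] 187 [0.606 0.176 0.081]
[268. 252.] 65 [0.53  0.387 0.033]
[307. 263.] 168 [0.488 0.228 0.08 ]
[460. 270.] 168 [ 0.68  -0.029  0.073]
[365. 277.] 226 [0.478 0.061 0.108]
[354. 287.] 90 [0.442 0.057 0.103]
[428. 297.] 389 [0.568 0.01  0.047]
[343. 292.] 94 [0.414 0.063 0.103]
[398. 301.] 46 [0.554 0.035 0.031]
[324. 319.] 126 [0.355 0.057 0.074]
[430. 320.] 39 [ 0.55  -0.047  0.023]
[369. 337.] 36 [0.424 0.009 0.025]
[420. 369.] 2764 [ 0.393 -0.12   0.037]
```

Run:
```python
import numpy as np
p=np.radians(42.4)
for dsy,dsx,dz,r in [(.02,0,.02,0)]*3+[(.03,-.02,0,-.1321)]*7+[(.01375,-.02,-.05,0)]*4:
    d=np.array([dsy,dz]); print([round(float(d@[np.cos(p),np.sin(p)]),4),dsx,round(float(d@[np.sin(p),-np.cos(p)]),4),0,r,0,-1]); p+=r
print(np.degrees(p))
```

```text
[0.0283, 0, -0.0013, 0, 0, 0, -1]
[0.0283, 0, -0.0013, 0, 0, 0, -1]
[0.0283, 0, -0.0013, 0, 0, 0, -1]
[0.0222, -0.02, 0.0202, 0, -0.1321, 0, -1]
[0.0246, -0.02, 0.0171, 0, -0.1321, 0, -1]
[0.0267, -0.02, 0.0137, 0, -0.1321, 0, -1]
[0.0282, -0.02, 0.0101, 0, -0.1321, 0, -1]
[0.0293, -0.02, 0.0063, 0, -0.1321, 0, -1]
[0.0299, -0.02, 0.0024, 0, -0.1321, 0, -1]
[0.03, -0.02, -0.0016, 0, -0.1321, 0, -1]
[0.0227, -0.02, 0.0466, 0, 0, 0, -1]
[0.0227, -0.02, 0.0466, 0, 0, 0, -1]
[0.0227, -0.02, 0.0466, 0, 0, 0, -1]
[0.0227, -0.02, 0.0466, 0, 0, 0, -1]
-10.581407315747219
```

>>> {"api": "send_rows", "payload": {
  "deltas": [
    [[0.0283,0,-0.0013,0,0,0,-1],[0.0283,0,-0.0013,0,0,0,-1],[0.0283,0,-0.0013,0,0,0,-1],[0.0222,-0.02,0.0202,0,-0.1321,0,-1],[0.0246,-0.02,0.0171,0,-0.1321,0,-1],[0.0267,-0.02,0.0137,0,-0.1321,0,-1],[0.0282,-0.02,0.0101,0,-0.1321,0,-1],[0.0293,-0.02,0.0063,0,-0.1321,0,-1],[0.0299,-0.02,0.0024,0,-0.1321,0,-1],[0.03,-0.02,-0.0016,0,-0.1321,0,-1],[0,0,0,0,0,0,-1]]
  ]
}}

```text
time_s: 20.62
position: [0.471, 0.292, 0.3535]
tool_rot: [[-0.076, 0.997, 0.013], [0.98, 0.077, -0.183], [-0.183, -0.001, -0.983]]
ft_force: [-0.3, -0.2, -2.8]
grip_width: 0.0225
gripper_force: 110.1
```

```bash
python3 st.py top
python3 - <<'E'
from h import *
d=grab('top'); P=cloud(d); h=cv2.cvtColor(d['image'],cv2.COLOR_RGB2HSV)
s=telemetry.observe(); print(s['time_s'],np.round(s['position'],4),s['ft_force'])
m=(np.hypot(P[...,0]-.6356,P[...,1]+.018)<.075)&(P[...,2]<.12)&(h[...,1]<60)&(h[...,2]>140)
mm=cv2.erode(m.astype(np.uint8),np.ones((3,3),np.uint8)); dt=cv2.distanceTransform(m.astype(np.uint8),cv2.DIST_L2,5)
pk=(dt==cv2.dilate(dt,np.ones((9,9))))&(dt>2.5)
for v,u in np.argwhere(pk): print((u,v),dt[v,u].round(1),P[v,u].round(3))
print(m.sum(),'px'); 
rr=np.hypot(P[...,0]-.6356,P[...,1]+.018); b=(rr<.08)&(P[...,2]>.088)&(P[...,2]<.2)&(rr<.074); print('high',b.sum())
E
```

```text
[412. 205.] 3674 [ 0.623 -0.012  0.051]
[195. 169.] 148 [0.724 0.465 0.015]
[318. 252.] 4361 [0.491 0.193 0.27 ]
[383. 270.] 285 [0.479 0.06  0.109]
[461. 310.] 2302 [ 0.402 -0.114  0.037]
[402. 301.] 33 [0.421 0.016 0.03 ]
[382. 331.] 72 [0.357 0.061 0.077]
20.725 [0.4727 0.2893 0.3536] [-0.10410628  0.68173101 -1.17823251]
(np.int64(418), np.int64(177)) 7.0 [ 0.686 -0.025  0.074]
(np.int64(400), np.int64(185)) 8.6 [0.675 0.01  0.047]
(np.int64(431), np.int64(186)) 7.0 [ 0.664 -0.051  0.079]
(np.int64(398), np.int64(187)) 8.6 [0.67  0.015 0.051]
(np.int64(431), np.int64(187)) 7.0 [ 0.662 -0.052  0.077]
(np.int64(432), np.int64(188)) 7.0 [ 0.658 -0.052  0.084]
(np.int64(432), np.int64(189)) 7.0 [ 0.658 -0.054  0.076]
(np.int64(418), np.int64(190)) 5.8 [ 0.662 -0.028  0.053]
(np.int64(442), np.int64(203)) 5.4 [ 0.627 -0.074  0.077]
(np.int64(412), np.int64(204)) 7.2 [ 0.632 -0.014  0.049]
(np.int64(428), np.int64(205)) 7.0 [ 0.621 -0.042  0.085]
(np.int64(429), np.int64(206)) 7.0 [ 0.619 -0.045  0.083]
(np.int64(401), np.int64(213)) 11.8 [0.611 0.011 0.053]
(np.int64(434), np.int64(215)) 5.2 [ 0.601 -0.056  0.074]
(np.int64(411), np.int64(221)) 10.4 [ 0.593 -0.011  0.051]
(np.int64(429), np.int64(221)) 6.2 [ 0.587 -0.044  0.079]
2825 px
high 3
```

>>> {"api": "send_rows", "payload": {
  "deltas": [
    [[0.0227,-0.02,0.0466,0,0,0,-1],[0.0227,-0.02,0.0466,0,0,0,-1],[0.0227,-0.02,0.0466,0,0,0,-1],[0.0227,-0.02,0.0466,0,0,0,-1],[0,0,0,0,0,0,-1],[0,0,0,0,0,0,-1]]
  ]
}}

```text
time_s: 21.48
position: [0.391, 0.3378, 0.1554]
tool_rot: [[-0.068, 0.998, 0.015], [0.981, 0.07, -0.181], [-0.182, 0.003, -0.983]]
ft_force: [0.7, 0.0, -1.8]
grip_width: 0.0225
gripper_force: 109.9
```

Run:
```python
from h import *
d=grab('top'); P=cloud(d); h=cv2.cvtColor(d['image'],cv2.COLOR_RGB2HSV)
s=telemetry.observe(); print(s['time_s'],np.round(s['position'],4))
X,Y,Z=P[...,0],P[...,1],P[...,2]
m=(abs(X-.397)<.04)&(Y>.175)&(Y<.262)&(Z>.03)&(Z<.13); q=P[m]; A=np.c_[q[:,:2],np.ones(len(q))]; w=np.ones(len(q),bool)
w=abs(q[:,2]-np.median(q[:,2]))<.012
for _ in range(6): k=np.linalg.lstsq(A[w],q[w,2],rcond=None)[0]; w=abs(A@k-q[:,2])<.003
print(k,w.sum(),len(q),np.degrees(np.arctan(k[:2])),'z at .2235',k@[.3975,.2235,1])
m=(abs(X-.397)<.07)&(Y>.1)&(Y<.3)&(Z>.03)&(Z<.16); print(np.percentile(P[m],[1,50,99],axis=0).round(3).tolist())
```

```text
21.525 [0.3911 0.3379 0.1557]
[ 0.0067899  -0.00911226  0.07100496] 1314 1640 [ 0.38902656 -0.52207987] z at .2235 0.07166735537793689
[[0.35, 0.102, 0.066], [0.4, 0.229, 0.073], [0.458, 0.294, 0.137]]
```

>>> {"api": "send_rows", "payload": {
  "deltas": [
    [[0.005,0,0.028,0,0,0,-1],[0.005,0,0.025,0,0,0,-1],[0.0022,0,0.011,0,0,0,-1],[0.0005,0,0.003,0,0,0,-1],[0.0003,0,0.0015,0,0,0,-1],[0,0,0,0,0,0,-1]]
  ]
}}

```text
time_s: 22.28
position: [0.3899, 0.3388, 0.0854]
tool_rot: [[-0.07, 0.997, 0.016], [0.981, 0.072, -0.182], [-0.182, 0.003, -0.983]]
ft_force: [0.1, 0.3, 5.0]
grip_width: 0.0226
gripper_force: 110.7
```

>>> {"api": "send_rows", "payload": {
  "deltas": [
    [[0,0,0,0,0,0,0.1],[0,0,0,0,0,0,0.1],[0,0,0,0,0,0,0.1],[0.004,0,-0.02,0,0,0,0.1],[0,0,-0.04,0,0,0,0.1],[0,0,-0.05,0,0,0,0.1],[0,0,-0.05,0,0.093,0,0.1],[0,0,-0.05,0,0.092,0,0.1],[0,0,-0.05,0,0,0,-1],[0,0,-0.05,0,0,0,-1],[0,0,0,0,0,0,-1]]
  ],
  "squeeze": 40
}}

```text
time_s: 23.65
position: [0.3868, 0.3763, 0.3941]
tool_rot: [[-0.071, 0.997, 0.006], [0.997, 0.071, 0.004], [0.004, 0.007, -1.0]]
ft_force: [0.1, 0.2, -1.0]
grip_width: 0.0003
gripper_force: 0.0
```

Run:
```python
from h import *
d=grab('top'); P=cloud(d)
s=telemetry.observe(); print(s['time_s'],np.round(s['position'],4))
X,Y,Z=P[...,0],P[...,1],P[...,2]
m=(abs(X-.397)<.04)&(Y>.175)&(Y<.262)&(Z<.03); print('pan z',np.percentile(Z[m],[5,50,95]).round(4))
q=P[m]; A=np.c_[q[:,:2],np.ones(len(q))]; w=abs(q[:,2]-np.median(q[:,2]))<.004; print(np.linalg.lstsq(A[w],q[w,2],rcond=None)[0])
m=(abs(X-.397)<.07)&(Y>.1)&(Y<.3)&(Z>.02)&(Z<.07); print('rim',np.percentile(P[m],[2,98],axis=0).round(3).tolist())
m=(abs(X-.64)<.12)&(Y<-.06)&(Y>-.35)&(Z>.18); q=P[m]; print('lid',len(q),np.percentile(q,[2,50,98],axis=0).round(3).tolist())
```

```text
23.7 [0.3865 0.3761 0.3914]
pan z [-0.0028  0.0016  0.0057]
[-0.0003625  -0.00038873  0.00190771]
rim [[0.347, 0.109, 0.02], [0.447, 0.293, 0.067]]
lid 1623 [[0.56, -0.116, 0.182], [0.638, -0.106, 0.254], [0.726, -0.095, 0.341]]
```

>>> {"api": "send_rows", "payload": {
  "deltas": [
    [[-0.0464,0.0184,-0.004,0,0,0,-1],[-0.0464,0.0184,-0.004,0,0,0,-1],[-0.0464,0.0184,-0.004,0,0,0,-1],[-0.0464,0.0184,-0.004,0,0,0,-1],[-0.0464,0.0184,-0.004,0,0,0,-1],[-0.0464,0.0184,-0.004,0,0,0,-1],[-0.0464,0.0184,0,0,0,0,-1],[-0.0464,0.0184,0,0,0,0,-1],[-0.0464,0.0184,0,0,0,0,-1],[-0.0464,0.0184,0,0,0,0,-1],[-0.0464,0.0184,0,0,0,0,-1],[-0.0464,0.0184,0,0,0,0,-1]]
  ]
}}

```text
time_s: 25.2
position: [0.647, -0.1651, 0.4122]
tool_rot: [[-0.071, 0.997, -0.003], [0.997, 0.071, 0.002], [0.002, -0.003, -1.0]]
ft_force: [0.2, 0.8, 0.0]
grip_width: 0.0
gripper_force: 0.0
```

>>> {"api": "send_rows", "payload": {
  "deltas": [
    [[0,0,0,0,0,0,-1],[0,0,0,0,0,0,-1]]
  ]
}}

```text
time_s: 25.45
position: [0.6465, -0.1633, 0.4129]
tool_rot: [[-0.072, 0.997, -0.002], [0.997, 0.072, 0.002], [0.002, -0.002, -1.0]]
ft_force: [-0.7, 0.4, 0.8]
grip_width: 0.0001
gripper_force: 0.0
```

Run:
```python
from h import *
s=telemetry.observe(); p=np.array(s['position']); a=np.radians(4.15)
x0=-p[0]*np.sin(a)+p[1]*np.cos(a); z0=p[2]; print(s['time_s'],p,x0,z0,'sx',p[0]*np.cos(a)+p[1]*np.sin(a),np.round(s['q'],1))
al=np.r_[1.5:-.001:-.1]; 
off=np.interp(al,[0,.5,1.5],[.012,.016,.024]); r=.175
sy=-.1594+r*np.cos(al)-off*np.sin(al); z=.118+r*np.sin(al)+off*np.cos(al)+.025
print('start sy,z',sy[0],z[0])
for i in range(len(al)-1): print([round(sy[i+1]-sy[i],4),0,round(z[i]-z[i+1],4)],end=',')
```

```text
25.45 [ 0.6464569  -0.16329389  0.41286453] -0.20964842701326336 0.41286452918684025 sx 0.6329446741064049 [-24.3  33.7  29.2   0.  117.3 -28.4]
start sy,z -0.17096086938664928 0.3192593154957344
[np.float64(0.0184), 0, np.float64(-0.0001)],[np.float64(0.0183), 0, np.float64(0.0018)],[np.float64(0.0181), 0, np.float64(0.0037)],[np.float64(0.0176), 0, np.float64(0.0055)],[np.float64(0.0169), 0, np.float64(0.0073)],[np.float64(0.016), 0, np.float64(0.009)],[np.float64(0.015), 0, np.float64(0.0107)],[np.float64(0.0138), 0, np.float64(0.0122)],[np.float64(0.0124), 0, np.float64(0.0135)],[np.float64(0.011), 0, np.float64(0.0147)],[np.float64(0.0094), 0, np.float64(0.0158)],[np.float64(0.0077), 0, np.float64(0.0167)],[np.float64(0.0059), 0, np.float64(0.0174)],[np.float64(0.004), 0, np.float64(0.0179)],[np.float64(0.0022), 0, np.float64(0.0182)],
```

>>> {"api": "send_rows", "payload": {
  "deltas": [
    [[0,0,0.03,0,0,0,-1],[0,0,0.035,0,0,0,-1],[0,0,0.028,0,0,0,-1],[0.013,0,0,0,0,0,-1],[0.013,0,0,0,0,0,-1],[0.0126,0,0,0,0,0,-1],[0.0184,0,0,0,0,0,-1],[0.0183,0,0.0018,0,0,0,-1],[0.0181,0,0.0037,0,0,0,-1],[0.0176,0,0.0055,0,0,0,-1],[0.0169,0,0.0073,0,0,0,-1]]
  ]
}}

```text
time_s: 26.82
position: [0.6372, -0.0347, 0.3024]
tool_rot: [[-0.072, 0.997, -0.0], [0.997, 0.072, 0.001], [0.001, -0.0, -1.0]]
ft_force: [0.1, -2.1, 0.7]
grip_width: 0.0003
gripper_force: 0.6
```

```bash
cat > lid.py <<'E'
from h import *
for n in('scene','top'):
    d=grab(n); P=cloud(d); X,Y,Z=P[...,0],P[...,1],P[...,2]; V=d['image'].max(2)
    m=(abs(X-.64)<.085)&(Y<.13)&(Y>-.2)&(Z>.12)&(Z<.36)&(V<70); q=P[m]
    if len(q)<50: print(n,len(q)); continue
    rng=np.random.default_rng(0); best=None; ax=np.array([.9974,.0715,0])
    for _ in range(400):
        t=q[rng.choice(len(q),3,False)]; nn=np.cross(t[1]-t[0],t[2]-t[0]); L=np.linalg.norm(nn)
        if L<1e-6: continue
        nn/=L
        if abs(nn@ax)>.15: continue
        c=(abs((q-t[0])@nn)<.004).sum()
        if best is None or c>best[0]: best=(c,nn)
    nn=best[1]; nn=nn*np.sign(nn[2]); print(n,len(q),best[0],'lid angle',np.arctan2(-nn@[-.0715,.9974,0],nn[2]))
E
python3 lid.py; python3 -c "
from h import *
s=telemetry.observe();print(np.round(s['position'],4),np.round(s['ft_force'],1))"
```

```text
scene 4368 3224 lid angle 0.9950029260298237
top 22
[ 0.637  -0.0338  0.3019] [ 0.5 -0.4  0.6]
```

>>> {"api": "send_rows", "payload": {
  "deltas": [
    [[0.016,0,0.009,0,0,0,-1],[0.015,0,0.0107,0,0,0,-1],[0.0138,0,0.0122,0,0,0,-1],[0.0124,0,0.0135,0,0,0,-1],[0.011,0,0.0147,0,0,0,-1],[0.0094,0,0.0158,0,0,0,-1],[0.0077,0,0.0167,0,0,0,-1],[0.0059,0,0.0174,0,0,0,-1],[0.004,0,0.0179,0,0,0,-1],[0,0,0.01,0,0,0,-1]]
  ]
}}

```text
time_s: 28.18
position: [0.6301, 0.0599, 0.1637]
tool_rot: [[-0.072, 0.997, -0.001], [0.997, 0.072, 0.001], [0.001, -0.001, -1.0]]
ft_force: [-0.3, 1.1, 1.1]
grip_width: -0.0001
gripper_force: 0.4
```

>>> {"api": "send_rows", "payload": {
  "deltas": [
    [[0,0,0.006,0,0,0,-1],[0,0,0.003,0,0,0,-1],[0,0,0,0,0,0,-1]]
  ]
}}

```text
time_s: 28.55
position: [0.6305, 0.0592, 0.157]
tool_rot: [[-0.071, 0.997, 0.001], [0.997, 0.071, 0.001], [0.001, 0.001, -1.0]]
ft_force: [-2.7, 2.0, 4.2]
grip_width: -0.0001
gripper_force: 2.2
```

```bash
python3 lid.py; python3 -c "
from h import *
s=telemetry.observe();print(np.round(s['position'],4),np.round(s['ft_force'],1))"
```

```text
scene 5009 2543 lid angle 0.0012841804894959926
top 1060 813 lid angle 0.052563453008939956
[0.6305 0.0592 0.1569] [-3.1  1.6  5.4]
```

>>> {"api": "send_rows", "payload": {
  "deltas": [
    [[0,0,0.002,0,0,0,-1],[0,0,0.002,0,0,0,-1],[0,0,0,0,0,0,-1]]
  ]
}}

```text
time_s: 29.02
position: [0.6308, 0.0592, 0.1563]
tool_rot: [[-0.072, 0.997, 0.004], [0.997, 0.072, 0.0], [-0.0, 0.004, -1.0]]
ft_force: [-9.7, 0.8, 26.5]
grip_width: -0.0001
gripper_force: 13.1
```

Firmly closed (26 N at the stop). I'll retreat and check.

>>> {"api": "send_rows", "payload": {
  "deltas": [
    [[0,0,-0.02,0,0,0,-1],[0,0,-0.05,0,0,0,-1],[0.03,-0.02,-0.05,0,0,0,-1],[0.05,-0.02,-0.05,0,0,0,-1],[0.05,-0.02,0,0,0,0,-1],[0.05,0,0,0,0,0,-1],[0.05,0,0,0,0,0,-1],[0.04,0,0,0,0,0,-1],[0,0,0,0,0,0,-1],[0,0,0,0,0,0,-1]]
  ]
}}

```text
time_s: 30.28
position: [0.5551, 0.3163, 0.3147]
tool_rot: [[-0.071, 0.997, 0.0], [0.997, 0.071, 0.0], [0.0, 0.0, -1.0]]
ft_force: [-0.1, -1.3, -0.3]
grip_width: -0.0001
gripper_force: 0.0
```

```bash
python3 lid.py
python3 - <<'E'
from h import *
d=grab('scene'); P=cloud(d); h=cv2.cvtColor(d['image'],cv2.COLOR_RGB2HSV)
m=(abs(P[...,0]-.5445)<.1)&(abs(P[...,1]-.26)<.16)&(P[...,2]>.015)&(P[...,2]<.04)&(h[...,2]>190)&(h[...,1]<40); print('bin stone scene',m.sum(),np.nanmedian(P[m],0))
d=grab('top'); P=cloud(d); h=cv2.cvtColor(d['image'],cv2.COLOR_RGB2HSV)
m=(abs(P[...,0]-.5445)<.1)&(abs(P[...,1]-.26)<.16)&(P[...,2]>.015)&(P[...,2]<.04)&(h[...,2]>190)&(h[...,1]<40); print('top',m.sum(),np.nanmedian(P[m],0))
s=telemetry.observe(); print(s['time_s'],np.round(s['position'],3))
E
```

```text
scene 2942 2654 lid angle 0.016184173141241088
top 3836 3060 lid angle 0.009094564093843613
bin stone scene 48 [0.44651521 0.21146932 0.02880091]
top 13 [0.4477169  0.19750946 0.01881375]
30.475 [0.555 0.316 0.315]
```

>>> {"api": "send_rows", "payload": {
  "deltas": [
    [[-0.05,-0.04,0,0,0,0,-1],[-0.05,-0.04,0,0,0,0,-1],[-0.05,-0.04,0,0,0,0,-1],[-0.05,-0.04,0,0,0,0,-1],[-0.05,-0.04,0,0,0,0,-1],[0,0,0,0,0,0,-1],[0,0,0,0,0,0,-1]]
  ]
}}

```text
time_s: 31.35
position: [0.3778, 0.0593, 0.3149]
tool_rot: [[-0.07, 0.998, 0.001], [0.998, 0.07, 0.001], [0.001, 0.001, -1.0]]
ft_force: [-0.3, -0.3, 0.2]
grip_width: -0.0
gripper_force: 0.0
```

Run:
```python
from h import *
a=np.radians(4.1)
for n in('top','scene'):
    d=grab(n); P=cloud(d); h=cv2.cvtColor(d['image'],cv2.COLOR_RGB2HSV)
    bx=P[...,0]*np.cos(a)+P[...,1]*np.sin(a)-.562; by=-P[...,0]*np.sin(a)+P[...,1]*np.cos(a)-.224
    m=(abs(bx)<.056)&(abs(by)<.122)&(P[...,2]>.012)&(P[...,2]<.05)&(h[...,2]>150)&(h[...,1]<60)
    k,l,st,c=cv2.connectedComponentsWithStats(m.astype(np.uint8))
    for i in range(1,k):
        if st[i,4]>12: print(n,c[i].round(),st[i,4],'bin xy',np.median(bx[l==i]).round(3),np.median(by[l==i]).round(3),'z',np.median(P[...,2][l==i]).round(3))
s=telemetry.observe(); print(s['time_s'],np.round(s['position'],3))
```

```text
top [237. 269.] 109 bin xy -0.045 0.105 z 0.031
31.45 [0.378 0.06  0.315]
```

The sixth stone is in the bin, the lid is closed and the scoop is flat. I'm handing the job in.

```bash
python3 -c "
from rig import env
print(env.close_job())"
```

```text
the job is handed in; nothing more can be done
None
```

I handed the job in at about 31 s with five stones in the bowl, the sixth in the bin, the scoop flat on the worktop and the lid closed (measured within about 0.02 rad); no verdict was returned, and I did not re-check the key or the bystander tools at the end.

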